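Index the drilling turntable to the next hole

TASK

The toy wheel on the small indexing turntable is ready for its next hole: draw the spring index pin up by its black knob, swing the turntable clockwise (seen from above) to the next hole, the first hole in the curved steel sector, and let the spring drop the pin fully home there. Find that hole by feel and never force the pin against the steel. Let go of the knob and leave the other things on the bench where they lie.

Things in the scene. Friction and masses are not known exactly. Their poses are not given: they have to be found in the camera images.
- base: Fixed round grey base of the turntable, bolted down, 256 mm across, with a ledge 18 mm high. Origin on the vertical turning axis at bench height. On it turns the aluminium turntable (170 mm across) with a round wooden toy wheel (110 mm across, top 66 mm, bolt up to 78 mm). One arm, 34 mm wide, top 50 mm, with a 19 mm wide sleeve up to 60 mm, carries knob and pin 105 mm from the axis.
- home_hole (a point): Mouth of the home hole, in which the pin starts: 105 mm from the axis along the base's own +y, 32 mm above the bench, in a small steel block on the ledge, 24 mm long along the circle and 28 mm wide. After it, clockwise, comes a gap down to the ledge, then the sector. A pin lowered in the gap sits in no hole and catches on the sector's end, so keep it drawn until beyond 0.58 rad (33 degrees).
- sector_zone (a point): Point fixed on the base, on the pin's circle 52 degrees clockwise of home, 32 mm up: the middle of where the next hole can be. The sector, a curved steel plate with its top 32 mm above the bench, was clamped by hand and is NOT measured: near end 14 to 30 degrees clockwise of home; two round through holes 30 and 52 degrees after its near end; far end at 68. So the next hole lies 0.77 to 1.05 rad from home.
- turntable (a joint): Angle of the turntable in rad: 0 with the pin in the home hole, growing clockwise seen from above, stops at -0.25 and 1.6. Friction about 0.12 N m (1.2 N at the knob); it stays where it is left. Its arm points along the base's +y turned clockwise by this angle.
- knob (a joint): How far the pin is drawn up, in m: 0 fully home, at most 0.019. Over 0.013 it is clear of the holes; released on top of the sector it rests at 0.013 and falls to 0 when it comes over a hole. The spring pushes down with 6 N when home, 9 N fully drawn. In a hole (13 mm wide) the pin (10 mm) locks the turntable but for 1.5 mm of play either way; steel on steel is smooth, friction about 0.15.
- knob_mid (a point): Middle of the round black pull knob, 28 mm across and 26 mm high, axis vertical. When home it spans 64 to 90 mm above the bench (straight-sided from 69 to 85) and this point is at 78 mm; it rises with the pin. 105 mm from the turning axis. Can be pinched from above; pushed sideways it swings the turntable.
- pin: The round steel index pin under the knob, 10 mm across, round nose, axis vertical, on the knob's axis. Its origin is at bench height when the pin is home; the nose is 19 mm above the origin. Pressed sideways or down on the steel with more than 30 N it counts as forced.
- screwdriver: Screwdriver, 180 mm long, red handle, lying near the base. Origin on the bench under its middle. To be left alone.
- chuck_key: Small dark steel T-shaped drill chuck key, 60 by 70 mm, 14 mm high, lying beyond the base. To be left alone.
- offcut: Wood offcut, 45 by 90 by 19 mm, lying on the robot's side of the base. Origin under its centre. To be left alone.
- hammer: Hammer, 300 mm long, lying to the right. To be left alone.
- glue: White glue bottle with a red cap, 56 mm across, 150 mm high, standing to the left. Origin under its centre. To be left alone.
- tape_measure: Yellow tape measure, 65 by 35 by 65 mm, standing to the left. To be left alone.
- bit_tray: Blue open tray with drill bits, 120 by 170 by 45 mm, at the far left. To be left alone.

How it is judged:
On the way, in this order (a step that is already met when the one before it is completed fails the run):
1. the pin is drawn clear of the home hole (value of joint knob above 0.0125 m and value of joint turntable below 0.1 rad), for 0.1 s.
2. the turntable is swung off clockwise with the pin out of any hole (value of joint turntable above 0.5 rad and value of joint knob above 0.011 m), for 0.1 s.
At the end, for the whole second after the job is handed in: The pin is fully home (drawn less than 2 mm) in the first hole of the sector (turntable at rest between 0.735 and 1.085 rad, the range in which this hole can lie) (value of joint knob below 0.002 m and value of joint turntable between 0.735 and 1.085 rad and velocity of joint turntable between -0.03 and 0.03 rad/s); the robot touches nothing.
It fails at once if the pin is forced: pressed on the steel with more than 30 N (contact force between pin and anything else above 30 N).
It fails at once if another thing on the bench is moved by more than 20 mm (distance of any of screwdriver, chuck_key, offcut, hammer, glue, tape_measure, bit_tray from where it was at the start of the episode above 0.02 m).
It also fails if it takes over 45 s, if anything falls off the work surface, if the arm or the gripper's body presses on something with over 40 N, if the wrist force passes 120 N, or if a joint passes its speed limit or range.

ROBOT

A 6-joint arm with a two-finger parallel gripper is mounted at the origin on the work surface. World frame = base frame: x ahead of the robot, y to its left, z up, the work surface at z = 0. Lengths are in m, angles in rad, forces in N, time in s.
With the tool pointing down it reaches from about 0.35 to 0.775 m from the base axis. Payload 7.3 kg.
Tool frame: the origin (TCP) lies where the fingers leave the gripper's body, on its centre line; the fingertips stand 66 mm ahead of it and the grasp point (between the pads) lies 47 mm ahead of it; z points along the fingers, y is the line along which they close (so a half turn about z gives the same grasp; the last joint's range is limited). The gripper opens to 92 mm and grips with 3 to 60 N. Pads are 19 mm wide; open, the fingers measure 130 mm over their backs; the gripper's body (75 mm by 190 mm) begins 47 mm behind the grasp point.
Start: joints at [1.139, 0.342, 1.524, -0, 1.275, -0.146], TCP at [0.148, 0.504, 0.292] pointing down, gripper open.
Joint ranges: [-2.53, 2.53], [-0.77, 2.02], [0.04, 2.7], [-1, 4.14], [0.28, 2.66], [-3.11, 3.11]. Speed limits (rad/s): [2.57, 2.57, 3.14, 3.14, 3.14, 3.14].

INTERFACE

Orientations are given as a rotation vector (axis times angle).
In Python, from plant import robot, snapshot, order gives the robot as it stands.
- The arm moves only by the shell command python3 -m inch 'ROWS'. ROWS is JSON, a list of rows, each an object of numbers: "x", "y", "z": the shift along the tool's x, y, z in mm; "rx", "ry", "rz": the turn, a rotation vector about the tool's x, y, z in rad; "fingers": the closure, from -1 (fully open) to 1 (shut), so that 0 is half open. In form: [{"x": .., "y": .., "z": .., "rx": .., "ry": .., "rz": .., "fingers": ..}, ...]. A call has 1 to 20 rows; each row shifts and turns the commanded pose from where the row before left it, along the tool's axes as they then stand; what a row does not reach is not made up. A row lasts 1/8 s, in which the tool goes at most 62.5 mm and 10.7 degrees, less where a joint would pass 70% of its speed; a pose out of reach is approached as far as the arm can. A call is refused whole if a number of a shift passes 62.5 or a number of a turn 0.188, either way. A call with a gripper value outside its range is refused whole. The fingers move at their own pace and stop on an object; the grip force is fixed at half the most. Time passes only in rows, so rows that do not move let the fingers close. It gives the time, the measured TCP pose, the force, the opening and the grip force at its end, in the units of the state.
- robot.observe(): the state, without advancing time (a new reading comes with each control period).
- snapshot(name): name is "side" or "top"; returns a dict with "image" (480x640x3 uint8, blue, green, red), "range_z" (480x640 float32, m along the optical axis (not along the pixel's ray), 0 where there is no reading), "fovy" (degrees; the focal length in pixels is half the picture's height over the tangent of half this angle, whatever the lens; pixels are square), "cx", "cy" (the principal point, pixels), "distortion" ([k1, k2, p1, p2, k3] as OpenCV has them; the pictures are not rectified), "rvec" (rotation vector, rad) and "tvec" (3), from world to camera coordinates, as OpenCV has them. Camera axes: x right, y down, z forward; pixel columns grow to the right and rows downward; lengths in m; the calibration is good to about 2 mm. A picture is of the moment at which its call begins.
- order.job_done(): hands the job in; it is judged then, once.
The state is a dict: "time_s": time; "joints": joint angles; "dq": joint speeds; "tau": joint torques, N m; "tcp_pos": TCP position; "tcp_rot": TCP orientation; "wrist_force": force on the tool from outside, world axes, zero at the start; "torque": the same for the moment, N m; "grip_width": finger opening in m; "finger_force": force on a finger pad.
Only numpy, scipy, OpenCV 4.12 (cv2) and the standard library are available. Lean on these libraries where they do the work, as an engineer would, in place of code of your own. Each camera call takes 0.05 s, during which the arm holds its last target. There are 200 camera calls.

## Working session

There is one attempt and no reset: what is moved stays moved. The work goes in short steps, Python scripts to look and compute and a shell command to move; the robot and the scene stay as the last step left them, time stands still between calls to the robot, and variables do not carry over. Pictures are saved under pics/ and viewed, at most 10 in all, crops included, and the job is handed in when it is done.

```bash
mkdir -p pics; ls; python3 - <<'E'
from plant import robot,snapshot
import cv2
print(robot.observe())
for n in("top","side"):
    s=snapshot(n);cv2.imwrite(f"pics/{n}0.png",s["image"]);print({k:v for k,v in s.items() if k not in("image","range_z")})
E
```

```text
pics
{'time_s': 0.0, 'joints': array([ 1.13903103e+00,  3.42737240e-01,  1.52502293e+00, -2.87365868e-05,
        1.27537836e+00, -1.46024796e-01]), 'dq': array([-0.00259439, -0.00138991,  0.0013993 , -0.00155658,  0.00171103,
        0.00066614]), 'tau': array([-1.28937638e-03, -4.31252611e+01, -2.44217134e+01,  7.16993446e-02,
        5.59837196e-02, -9.65028471e-05]), 'tcp_pos': array([0.14784967, 0.5034338 , 0.29153528]), 'tcp_rot': array([-4.47242619e-01, -3.10917537e+00,  2.33961697e-03]), 'wrist_force': array([ 0.14720971,  0.4095468 , -0.47945854]), 'torque': array([ 0.02358737,  0.01956848, -0.0049409 ]), 'finger_force': 0.0, 'grip_width': 0.09190977911959664}
{'fovy': 49.30520675346991, 'cx': 319.9829144712359, 'cy': 236.31519376877742, 'distortion': array([-0.09683936,  0.        ,  0.        ,  0.        ,  0.        ]), 'rvec': array([ 2.12803876, -2.08574188,  0.22152892]), 'tvec': array([-0.0493095 ,  0.55496553,  1.42184569])}
{'fovy': 53.33963231540924, 'cx': 315.51457351523965, 'cy': 229.6681364838824, 'distortion': array([0.03363139, 0.        , 0.        , 0.        , 0.        ]), 'rvec': array([ 0.16484953, -2.84213844,  1.19916747]), 'tvec': array([0.51881177, 0.13281448, 1.1667524 ])}
```

View pics/top0.png

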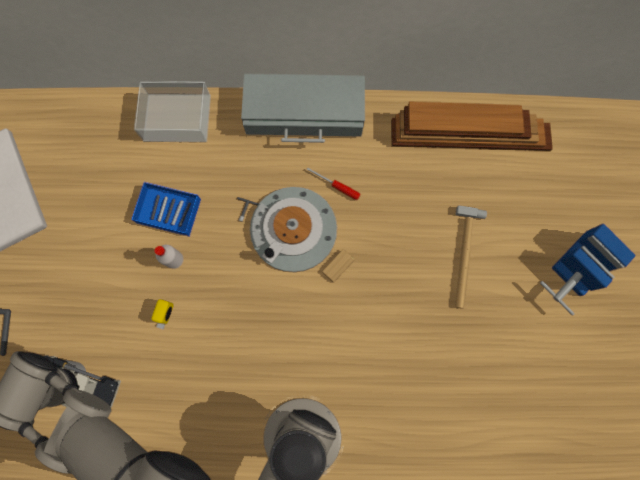

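View pics/side0.png

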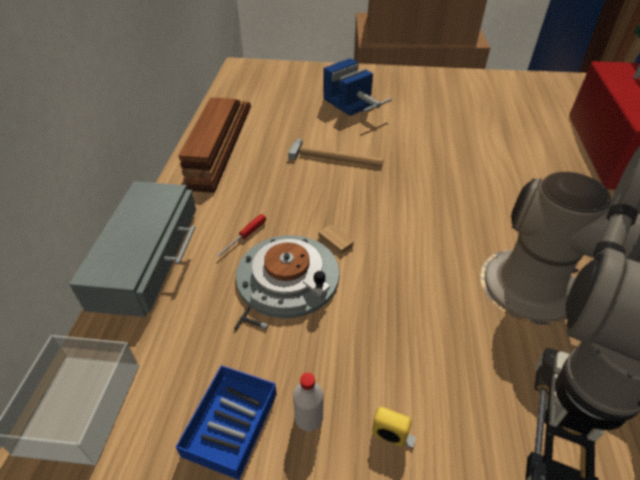

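The top view shows the turntable bolt near (292,224), the black knob near (269,253) and the base around (294,229). The chuck key is at its left, (245,208), and the offcut at (338,265). The side view shows the knob at (320,278). I'll enlarge both.

```bash
cat > h.py <<'E'
import numpy as np,cv2
def cam(s):
    f=240/np.tan(np.radians(s["fovy"])/2)
    return np.array([[f,0,s["cx"]],[0,f,s["cy"]],[0,0,1]]),cv2.Rodrigues(s["rvec"])[0],s["tvec"]
def atz(s,u,v,z):
    K,R,t=cam(s);p=cv2.undistortPoints(np.array([[[u,v]]],float),K,s["distortion"])[0,0]
    d=R.T@np.array([*p,1]);c=-R.T@t
    return c+d*(z-c[2])/d[2]
def proj(s,P):
    K,R,t=cam(s);return cv2.projectPoints(np.array(P,float).reshape(-1,1,3),s["rvec"],s["tvec"],K,s["distortion"])[0].reshape(-1,2)
E
python3 - <<'E'
from h import *
from plant import snapshot
a=[]
for n,(u,v) in(("top",(285,228)),("side",(290,272))):
    s=snapshot(n);c=s["image"][v-56:v+56,u-56:u+56]
    a.append(cv2.resize(c,(392,392),interpolation=cv2.INTER_CUBIC))
    if n=="top":
        print("bolt",atz(s,292,224,.078),"knob",atz(s,269,253,.09),"base",atz(s,294.5,229,.018))
        for p in((255,205),(245,208),(338,265),(170,258)):print(p,atz(s,*p,.015))
    else: print("bolt",atz(s,287,258,.078),"knob",atz(s,320,277,.09))
cv2.imwrite("pics/c.png",np.hstack(a))
E
```

```text
bolt [0.58567904 0.04111048 0.078     ] knob [0.49936418 0.10122916 0.09      ] base [0.58521863 0.03702703 0.018     ]
(255, 205) [0.65660374 0.15662549 0.015     ]
(245, 208) [0.64685365 0.18590161 0.015     ]
(338, 265) [ 0.48180873 -0.09159039  0.015     ]
(170, 258) [0.49201593 0.39851622 0.015     ]
bolt [0.58368117 0.05103008 0.078     ] knob [0.49861233 0.11028829 0.09      ]
```

View pics/c.png

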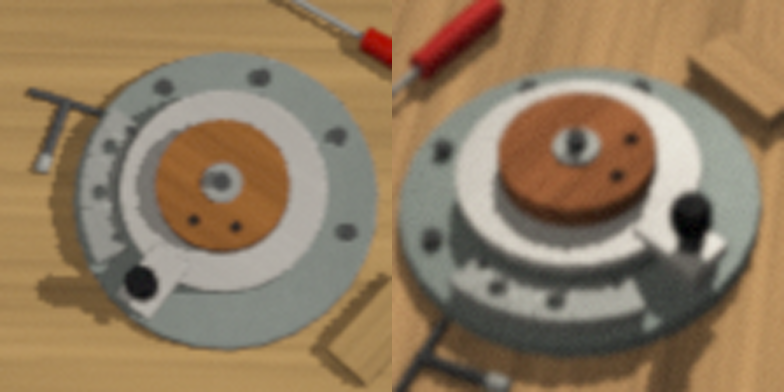

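The crop shows, in the top view, the knob at crop (141,282), the bolt at (222,182) and the sector's holes at (99,191) (first) and (110,146) (second). In the side view the holes are at (557,300) and (497,288), and the knob top at (690,205).

```bash
python3 - <<'E'
from h import *
from plant import snapshot
S={n:snapshot(n) for n in("top","side")}
T=lambda x,y:(229+(x+.5)/3.5-.5,172+(y+.5)/3.5-.5)
D=lambda x,y:(234+(x-392+.5)/3.5-.5,216+(y+.5)/3.5-.5)
f={}
for k,z,a,b in(("bolt",.078,(221,182),(576,138)),("knobtop",.09,(141,282),(691,203)),("knobmid",.078,(141,282),(691,213)),("h1",.032,(99,191),(557,301)),("h2",.032,(110,146),(497,288)),("base",.018,(227.5,201),(579,212))):
    p=atz(S["top"],*T(*a),z);q=atz(S["side"],*D(*b),z);print(k,p[:2].round(4),q[:2].round(4));f[k]=(p+q)/2
# base axis by fitting: points from range image, wheel top z~.066
for n in S:
    s=S[n];K,R,t=cam(s);vv,uu=np.mgrid[:480,:640]
    p=cv2.undistortPoints(np.stack([uu,vv],-1).reshape(-1,1,2).astype(float),K,s["distortion"])[:,0]
    Z=s["range_z"].ravel();P=(np.c_[p*Z[:,None],Z]-t)@R
    hsv=cv2.cvtColor(s["image"],cv2.COLOR_BGR2HSV).reshape(-1,3)
    near=np.hypot(P[:,0]-.585,P[:,1]-.043)<.14
    w=near&(abs(P[:,2]-.066)<.004)&(np.hypot(P[:,0]-.585,P[:,1]-.043)<.075)
    (cx,cy),r=cv2.minEnclosingCircle(P[w][:,:2].astype(np.float32));print(n,"wheel",w.sum(),cx,cy,r,P[w].mean(0))
    k=(np.hypot(P[:,0]-.499,P[:,1]-.104)<.025)&(P[:,2]>.08)&(P[:,2]<.1)
    print(n,"knob",k.sum(),P[k].mean(0),P[k].min(0),P[k].max(0))
E
```

```text
bolt [0.5867 0.0417] [0.5871 0.042 ]
knobtop [0.5016 0.1015] [0.5018 0.1007]
knobmid [0.5038 0.1028] [0.502 0.099]
h1 [0.5881 0.1456] [0.585  0.1446]
h2 [0.6269 0.1382] [0.6261 0.1386]
base [0.585  0.0395] [0.5855 0.0566]
top wheel 837 0.5878065228462219 0.04316360875964165 0.055364180356264114 [0.58729571 0.04124595 0.06631431]
top knob 81 [0.50121322 0.10030983 0.08965581] [0.4888438  0.08789202 0.08050788] [0.51445319 0.11288243 0.09806515]
side wheel 1133 0.5865968465805054 0.04158838838338852 0.057126086205244064 [0.5864519  0.0456961  0.06724073]
side knob 110 [0.50177741 0.10609414 0.08862967] [0.48984875 0.08844745 0.08003575] [0.51518545 0.11773881 0.09421945]
```

Both cameras agree on the axis at about (0.587, 0.042) and the knob at (0.5015, 0.101). The first hole is about 55° clockwise, roughly 0.96 rad. The plan is to close the fingers along the tangent and go above the knob first.

```bash
python3 -m inch '[{"x":-37.7,"y":-23.9,"fingers":-0.2},{"x":-37.7,"y":-23.9,"fingers":-0.2},{"x":-37.7,"y":-23.9,"fingers":-0.2},{"x":-37.7,"y":-23.9,"fingers":-0.2},{"x":-37.7,"y":-23.9,"fingers":-0.2},{"x":-37.7,"y":-23.9,"fingers":-0.2},{"x":-37.7,"y":-23.9,"fingers":-0.2},{"x":-37.7,"y":-23.9,"fingers":-0.2},{"x":-37.7,"y":-23.9,"fingers":-0.2},{"x":-37.7,"y":-23.9,"fingers":-0.2},{"x":-37.7,"y":-23.9,"fingers":-0.2},{"x":-37.7,"y":-23.9,"fingers":-0.2},{"rz":0.11,"z":25,"fingers":-0.2},{"rz":0.11,"z":25,"fingers":-0.2},{"rz":0.1,"z":25,"fingers":-0.2},{"fingers":-0.2},{"fingers":-0.2}]'
cat >> h.py <<'E'
def st(tgt=None):
    from plant import robot
    o=robot.observe();R=cv2.Rodrigues(np.array(o["tcp_rot"]))[0];p=o["tcp_pos"]
    print("t%.2f"%o["time_s"],"p",p.round(4),"yang",np.degrees(np.arctan2(R[1,1],R[0,1])).round(2),"F",(R.T@o["wrist_force"]).round(2),"tool","w",round(o["grip_width"],4),"tilt",R[:,2].round(4))
    if tgt is not None: print("shift tool mm",(1000*R.T@(np.array(tgt)-p)).round(1))
E
python3 -c "
from h import *;st((.5015,.101,.127))"
```

```text
t0.30 p [0.1479 0.5036 0.292 ] yang 73.62 F [ 0.4  -0.44 -0.35] tool w 0.0917 tilt [-2.e-04 -4.e-04 -1.e+00]
shift tool mm [-452.7 -286.5  165.1]schema error: expected keys x, y, z, rx, ry, rz, fingers
```

Every key is required, so I'm sending full rows.

```bash
python3 -m inch '[{"x":-37.7,"y":-23.9,"z":0,"rx":0,"ry":0,"rz":0,"fingers":-0.2},{"x":-37.7,"y":-23.9,"z":0,"rx":0,"ry":0,"rz":0,"fingers":-0.2},{"x":-37.7,"y":-23.9,"z":0,"rx":0,"ry":0,"rz":0,"fingers":-0.2},{"x":-37.7,"y":-23.9,"z":0,"rx":0,"ry":0,"rz":0,"fingers":-0.2},{"x":-37.7,"y":-23.9,"z":0,"rx":0,"ry":0,"rz":0,"fingers":-0.2},{"x":-37.7,"y":-23.9,"z":0,"rx":0,"ry":0,"rz":0,"fingers":-0.2},{"x":-37.7,"y":-23.9,"z":0,"rx":0,"ry":0,"rz":0,"fingers":-0.2},{"x":-37.7,"y":-23.9,"z":0,"rx":0,"ry":0,"rz":0,"fingers":-0.2},{"x":-37.7,"y":-23.9,"z":0,"rx":0,"ry":0,"rz":0,"fingers":-0.2},{"x":-37.7,"y":-23.9,"z":0,"rx":0,"ry":0,"rz":0,"fingers":-0.2},{"x":-37.7,"y":-23.9,"z":0,"rx":0,"ry":0,"rz":0,"fingers":-0.2},{"x":-37.7,"y":-23.9,"z":0,"rx":0,"ry":0,"rz":0,"fingers":-0.2},{"x":0,"y":0,"z":25,"rx":0,"ry":0,"rz":0.11,"fingers":-0.2},{"x":0,"y":0,"z":25,"rx":0,"ry":0,"rz":0.11,"fingers":-0.2},{"x":0,"y":0,"z":25,"rx":0,"ry":0,"rz":0.1,"fingers":-0.2},{"x":0,"y":0,"z":0,"rx":0,"ry":0,"rz":0,"fingers":-0.2},{"x":0,"y":0,"z":0,"rx":0,"ry":0,"rz":0,"fingers":-0.2}]'
python3 -c "
from h import *;st((.5015,.101,.127))"
```

```text
time_s: 2.42
tcp_pos: [0.5017, 0.1011, 0.2181]
tcp_rot: [0.934, 2.998, 0.001]
wrist_force: [-0.3, 0.9, 0.1]
grip_width: 0.0552
finger_force: 0.0
t2.42 p [0.5017 0.1011 0.2181] yang 55.41 F [ 0.76  0.57 -0.09] tool w 0.0552 tilt [ 1.4e-03  1.0e-04 -1.0e+00]
shift tool mm [ 0.2 -0.2 91.1]
```

```bash
python3 -m inch '[{"x":0,"y":0,"z":25,"rx":0,"ry":0,"rz":0,"fingers":-0.2},{"x":0,"y":0,"z":25,"rx":0,"ry":0,"rz":0,"fingers":-0.2},{"x":0,"y":0,"z":20,"rx":0,"ry":0,"rz":0,"fingers":-0.2},{"x":0,"y":0,"z":12,"rx":0,"ry":0,"rz":0,"fingers":-0.2},{"x":0,"y":0,"z":9,"rx":0,"ry":0,"rz":0,"fingers":-0.2},{"x":0,"y":0,"z":0,"rx":0,"ry":0,"rz":0,"fingers":-0.2},{"x":0,"y":0,"z":0,"rx":0,"ry":0,"rz":0,"fingers":0.28},{"x":0,"y":0,"z":0,"rx":0,"ry":0,"rz":0,"fingers":0.28},{"x":0,"y":0,"z":0,"rx":0,"ry":0,"rz":0,"fingers":0.28}]'
python3 - <<'E'
from h import *;st((.5015,.101,.127))
from plant import snapshot
a=[]
for n,(u,v) in(("top",(275,245)),("side",(315,272))):
    c=snapshot(n)["image"][v-40:v+40,u-40:u+40]
    a.append(cv2.resize(c,(392,392),interpolation=cv2.INTER_CUBIC))
cv2.imwrite("pics/d.png",np.hstack(a))
E
```

```text
time_s: 3.55
tcp_pos: [0.5013, 0.101, 0.1265]
tcp_rot: [0.937, 2.998, 0.001]
wrist_force: [0.6, -0.5, -0.3]
grip_width: 0.0342
finger_force: 0.0
t3.55 p [0.5013 0.101  0.1265] yang 55.29 F [-0.77 -0.03  0.32] tool w 0.0342 tilt [ 6.e-04  1.e-04 -1.e+00]
shift tool mm [-0.2  0.1 -0.5]
```

View pics/d.png

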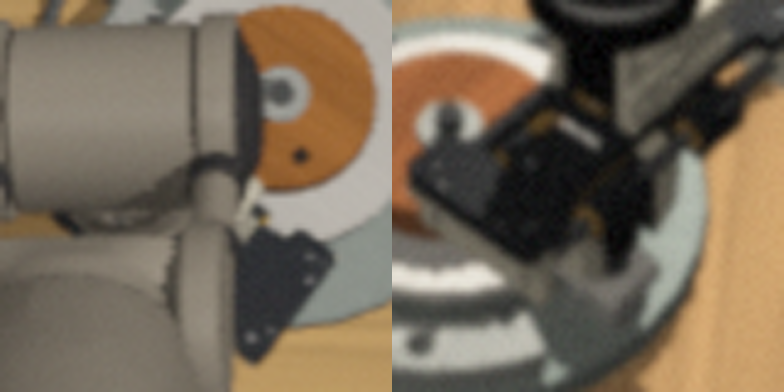

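The arm and gripper hide the knob in both views, with the gripper around (600,190) in the side crop. From here I rely on force. I close gently.

```bash
python3 -m inch '[{"x":0,"y":0,"z":0,"rx":0,"ry":0,"rz":0,"fingers":0.32},{"x":0,"y":0,"z":0,"rx":0,"ry":0,"rz":0,"fingers":0.34},{"x":0,"y":0,"z":0,"rx":0,"ry":0,"rz":0,"fingers":0.34}]'
python3 -c "
from h import *;st()"
```

```text
time_s: 4.03
tcp_pos: [0.5013, 0.1011, 0.1263]
tcp_rot: [0.937, 2.998, 0.0]
wrist_force: [0.0, 1.9, 0.7]
grip_width: 0.0301
finger_force: 0.6
t4.03 p [0.5013 0.1011 0.1263] yang 55.29 F [ 1.08  1.6  -0.74] tool w 0.0301 tilt [ 3.e-04  2.e-04 -1.e+00]
```

```bash
python3 -m inch '[{"x":0,"y":0.5,"z":0,"rx":0,"ry":0,"rz":0,"fingers":0.4},{"x":0,"y":0,"z":0,"rx":0,"ry":0,"rz":0,"fingers":0.6},{"x":0,"y":0,"z":0,"rx":0,"ry":0,"rz":0,"fingers":1},{"x":0,"y":0,"z":0,"rx":0,"ry":0,"rz":0,"fingers":1},{"x":0,"y":0,"z":0,"rx":0,"ry":0,"rz":0,"fingers":1},{"x":0,"y":0,"z":0,"rx":0,"ry":0,"rz":0,"fingers":1}]'
python3 -c "
from h import *;st()"
```

```text
time_s: 4.78
tcp_pos: [0.5016, 0.1016, 0.1263]
tcp_rot: [0.937, 2.998, 0.001]
wrist_force: [0.8, 3.8, 1.4]
grip_width: 0.0271
finger_force: 30.0
t4.78 p [0.5016 0.1016 0.1263] yang 55.29 F [ 1.49  3.64 -1.36] tool w 0.0271 tilt [ 3.e-04  3.e-04 -1.e+00]
```

The knob is gripped with 30 N and the side force is small. Next I draw it up 16 mm.

```bash
python3 -m inch '[{"x":0,"y":0,"z":-2,"rx":0,"ry":0,"rz":0,"fingers":1},{"x":0,"y":0,"z":-3,"rx":0,"ry":0,"rz":0,"fingers":1},{"x":0,"y":0,"z":-3,"rx":0,"ry":0,"rz":0,"fingers":1},{"x":0,"y":0,"z":-3,"rx":0,"ry":0,"rz":0,"fingers":1},{"x":0,"y":0,"z":-3,"rx":0,"ry":0,"rz":0,"fingers":1},{"x":0,"y":0,"z":-2,"rx":0,"ry":0,"rz":0,"fingers":1},{"x":0,"y":0,"z":0,"rx":0,"ry":0,"rz":0,"fingers":1},{"x":0,"y":0,"z":0,"rx":0,"ry":0,"rz":0,"fingers":1}]'
python3 -c "
from h import *;st()"
```

```text
time_s: 5.78
tcp_pos: [0.5012, 0.1012, 0.142]
tcp_rot: [-0.937, -2.998, 0.001]
wrist_force: [1.3, -0.5, -9.4]
grip_width: 0.0268
finger_force: 30.0
t5.78 p [0.5012 0.1012 0.142 ] yang 55.29 F [-1.4   0.33  9.39] tool w 0.0268 tilt [-8.e-04 -3.e-04 -1.e+00]
```

Drawn about 15.7 mm with a spring force near 9 N. I swing in arc steps and check the row convention after two.

```bash
python3 -m inch '[{"x":-0.26,"y":7.35,"z":0,"rx":0,"ry":0,"rz":0.07,"fingers":1},{"x":-0.26,"y":7.35,"z":0,"rx":0,"ry":0,"rz":0.07,"fingers":1},{"x":0,"y":0,"z":0,"rx":0,"ry":0,"rz":0,"fingers":1}]'
cat >> h.py <<'E'
def ang(th):
    a=np.radians(145.3)-th;return (.587+.105*np.cos(a),.0418+.105*np.sin(a))
E
python3 -c "
from h import *
p=ang(.14);st((*p,.142));print(p)"
```

```text
time_s: 6.15
tcp_pos: [0.5106, 0.1131, 0.142]
tcp_rot: [-1.143, -2.926, -0.0]
wrist_force: [1.7, -0.6, -7.9]
grip_width: 0.0269
finger_force: 30.0
t6.15 p [0.5106 0.1131 0.142 ] yang 47.31 F [-1.63  0.67  7.9 ] tool w 0.0269 tilt [-3.e-04  2.e-04 -1.e+00]
shift tool mm [ 0.5 -0.6  0. ]
(np.float64(0.5098605800042351), np.float64(0.11303559421186143))
```

```bash
python3 -m inch '[{"x":-0.27,"y":7.55,"z":0,"rx":0,"ry":0,"rz":0.072,"fingers":1},{"x":-0.27,"y":7.55,"z":0,"rx":0,"ry":0,"rz":0.072,"fingers":1},{"x":-0.27,"y":7.55,"z":0,"rx":0,"ry":0,"rz":0.072,"fingers":1},{"x":-0.27,"y":7.55,"z":0,"rx":0,"ry":0,"rz":0.072,"fingers":1},{"x":-0.27,"y":7.55,"z":0,"rx":0,"ry":0,"rz":0.072,"fingers":1},{"x":-0.27,"y":7.55,"z":0,"rx":0,"ry":0,"rz":0.072,"fingers":1},{"x":-0.27,"y":7.55,"z":0,"rx":0,"ry":0,"rz":0.072,"fingers":1},{"x":-0.27,"y":7.55,"z":0,"rx":0,"ry":0,"rz":0.072,"fingers":1},{"x":-0.27,"y":7.55,"z":0,"rx":0,"ry":0,"rz":0.072,"fingers":1},{"x":-0.27,"y":7.55,"z":0,"rx":0,"ry":0,"rz":0.072,"fingers":1},{"x":0,"y":0,"z":0,"rx":0,"ry":0,"rz":0,"fingers":1},{"x":0,"y":0,"z":0,"rx":0,"ry":0,"rz":0,"fingers":1}]'
python3 -c "
from h import *
p=ang(.86);st((*p,.142));print(p)"
```

```text
time_s: 7.65
tcp_pos: [0.5763, 0.1466, 0.1419]
tcp_rot: [-2.098, -2.337, -0.0]
wrist_force: [2.4, 5.7, -9.2]
grip_width: 0.0267
finger_force: 30.0
t7.65 p [0.5763 0.1466 0.1419] yang 6.16 F [5.39 2.99 9.19] tool w 0.0267 tilt [-6.e-04  9.e-04 -1.e+00]
shift tool mm [-0.3 -0.3 -0.1]
(np.float64(0.5759778010266594), np.float64(0.14621987899721053))
```

Now 0.86 rad, still drawn. I lower it to rest on the sector and slacken the fingers, then push gently.

```bash
python3 -m inch '[{"x":0,"y":0,"z":1,"rx":0,"ry":0,"rz":0,"fingers":1},{"x":0,"y":0,"z":1,"rx":0,"ry":0,"rz":0,"fingers":1},{"x":0,"y":0,"z":0,"rx":0,"ry":0,"rz":0,"fingers":0.33},{"x":0,"y":0,"z":0,"rx":0,"ry":0,"rz":0,"fingers":0.33},{"x":0,"y":0,"z":0,"rx":0,"ry":0,"rz":0,"fingers":0.33},{"x":0,"y":0,"z":0,"rx":0,"ry":0,"rz":0,"fingers":0.33}]'
python3 -c "
from h import *
p=ang(.86);st((*p,.142))"
python3 -m inch '[{"x":-0.1,"y":1,"z":0,"rx":0,"ry":0,"rz":0.01,"fingers":0.33},{"x":-0.1,"y":1,"z":0,"rx":0,"ry":0,"rz":0.01,"fingers":0.33},{"x":0,"y":1,"z":0,"rx":0,"ry":0,"rz":0.01,"fingers":0.33},{"x":0,"y":0,"z":0,"rx":0,"ry":0,"rz":0,"fingers":0.33}]'
python3 -c "
from h import *
p=ang(.89);st((*p,.142))"
```

```text
time_s: 8.4
tcp_pos: [0.5769, 0.1459, 0.1406]
tcp_rot: [2.101, 2.335, 0.001]
wrist_force: [-0.1, 0.2, -0.3]
grip_width: 0.0307
finger_force: 0.0
t8.40 p [0.5769 0.1459 0.1406] yang 6.02 F [ 0.21 -0.1   0.28] tool w 0.0307 tilt [ 6.e-04  0.e+00 -1.e+00]
shift tool mm [ 0.4 -0.8 -1.4]
time_s: 8.9
tcp_pos: [0.5784, 0.1459, 0.1401]
tcp_rot: [-2.135, -2.301, 0.005]
wrist_force: [-6.3, -2.0, 4.5]
grip_width: 0.031
finger_force: 3.3
t8.90 p [0.5784 0.1459 0.1401] yang 4.28 F [-1.5  -6.46 -4.48] tool w 0.031 tilt [-3.8e-03 -8.0e-04 -1.0e+00]
shift tool mm [ 0.6  0.7 -1.9]
```

```bash
python3 - <<'E'
from h import *;st()
from plant import snapshot
a=[]
for n,(u,v) in(("top",(265,230)),("side",(290,275))):
    c=snapshot(n)["image"][v-45:v+45,u-45:u+45]
    a.append(cv2.resize(c,(396,396),interpolation=cv2.INTER_CUBIC))
cv2.imwrite("pics/e.png",np.hstack(a))
E
```

```text
t8.90 p [0.5784 0.1459 0.1401] yang 4.28 F [-1.5  -6.46 -4.48] tool w 0.031 tilt [-3.8e-03 -8.0e-04 -1.0e+00]
```

View pics/e.png

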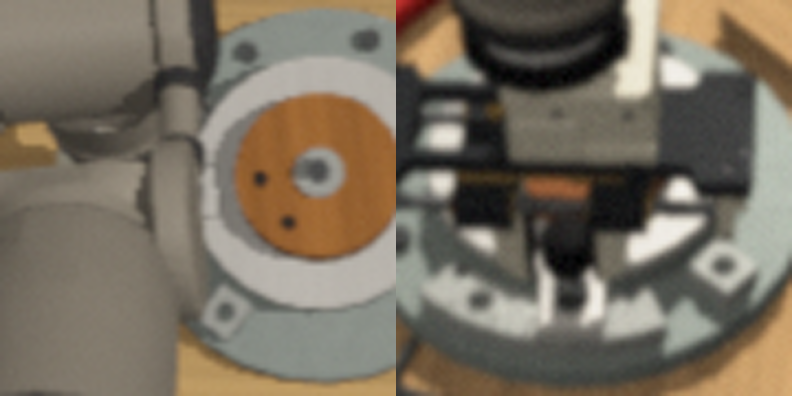

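The side crop shows the knob between the fingers, with its top near (568,225) and the arm below it. The second hole is at (482,300), home is at (725,265), and the first hole is hidden under the arm. Next I work out whether the knob has dropped.

```bash
python3 - <<'E'
from h import *
from plant import snapshot
s=snapshot("side");K,R,t=cam(s)
for th in(.86,.9):
  for d in(0,.013):
    q=proj(s,[(*ang(th),.064+d),(*ang(th),.09+d)]);print(th,d,((q-[245,230]+.5)*4.4+[396,0]).round(0).tolist())
print("h2", ((proj(s,[(*ang(a),.032) for a in (.96+.384,.90+.384,.88+.384,.86+.384)])-[245,230]+.5)*4.4+[396,0]).round(0).tolist())
vv,uu=np.mgrid[:480,:640]
p=cv2.undistortPoints(np.stack([uu,vv],-1).reshape(-1,1,2).astype(float),K,s["distortion"])[:,0]
Z=s["range_z"].ravel();P=(np.c_[p*Z[:,None],Z]-t)@R
q=ang(.88);m=(np.hypot(P[:,0]-q[0],P[:,1]-q[1])<.018)&(P[:,2]<.12)&(P[:,2]>.05)
g=s["image"].reshape(-1,3).max(1)<60
for u,v,X in zip(uu.ravel()[m&g],vv.ravel()[m&g],P[m&g]): print(u,v,X.round(3),end=";")
I=s["image"][268:302,276:294].max(2);print();print(I)
E
```

```text
0.86 0 [[569.0, 283.0], [566.0, 251.0]]
0.86 0.013 [[568.0, 267.0], [565.0, 234.0]]
0.9 0 [[561.0, 283.0], [558.0, 250.0]]
0.9 0.013 [[559.0, 267.0], [557.0, 234.0]]
h2 [[480.0, 302.0], [491.0, 307.0], [494.0, 308.0], [498.0, 309.0]]
275 278 [0.593 0.145 0.115];275 279 [0.593 0.147 0.114];281 279 [0.582 0.137 0.104];282 279 [0.579 0.138 0.105];283 279 [0.578 0.135 0.102];284 279 [0.575 0.137 0.104];285 279 [0.573 0.137 0.105];286 279 [0.57  0.137 0.105];274 280 [0.593 0.154 0.119];275 280 [0.593 0.147 0.111];280 280 [0.583 0.141 0.105];281 280 [0.581 0.14  0.104];282 280 [0.579 0.138 0.102];283 280 [0.577 0.139 0.104];284 280 [0.575 0.138 0.103];285 280 [0.573 0.138 0.102];286 280 [0.57  0.138 0.103];287 280 [0.568 0.138 0.104];274 281 [0.593 0.155 0.116];275 281 [0.593 0.149 0.11 ];279 281 [0.585 0.144 0.105];280 281 [0.583 0.143 0.104];281 281 [0.581 0.142 0.103];282 281 [0.578 0.144 0.106];283 281 [0.576 0.142 0.104];284 281 [0.574 0.142 0.104];285 281 [0.572 0.143 0.106];286 281 [0.57  0.142 0.104];287 281 [0.568 0.142 0.104];274 282 [0.593 0.156 0.114];275 282 [0.593 0.148 0.105
[... 5801 characters left out ...]
157 174 138 114 111 109]
 [ 84 140 198 206 165  96  57  43  41  42  59 108 171 201 178 146 123  95]
 [ 83 142 202 214 175 112  72  68  64  60  68 100 165 213 217 193 142  93]
 [ 87 149 207 215 175 114  75  69  65  63  66  88 154 221 231 218 160  97]
 [100 154 209 217 173 103  66  60  63  55  62  77 148 216 236 226 169 101]
 [115 161 212 215 171 103  52  47  44  47  54  70 141 210 235 226 170 111]
 [140 170 216 217 170  98  51  35  34  39  45  80 155 219 236 227 172 134]
 [176 188 220 217 164 100  60  47  43  43  60 116 185 230 236 227 182 160]
 [195 200 222 216 167 115  88  79  71  74  96 149 212 234 238 227 189 181]
 [193 199 219 216 169 128 112 106 100 108 130 179 219 229 228 213 184 183]]
```

The range data put the knob top at about 104 mm, so the pin is resting on the sector and not dropped. It stands near 0.865 rad, with the hole expected near 0.96. I push on in small steps.

```bash
python3 -m inch '[{"x":0,"y":1,"z":-0.5,"rx":0,"ry":0,"rz":0.01,"fingers":0.33},{"x":0,"y":1,"z":0,"rx":0,"ry":0,"rz":0.01,"fingers":0.33},{"x":0,"y":0,"z":0,"rx":0,"ry":0,"rz":0,"fingers":0.33}]'
python3 -c "
from h import *
p=ang(.91);st((*p,.142))"
python3 -m inch '[{"x":-0.1,"y":1,"z":0,"rx":0,"ry":0,"rz":0.01,"fingers":0.33},{"x":0,"y":1,"z":0,"rx":0,"ry":0,"rz":0.01,"fingers":0.33},{"x":0,"y":0,"z":0,"rx":0,"ry":0,"rz":0,"fingers":0.33}]'
python3 -c "
from h import *
p=ang(.93);st((*p,.142))"
```

```text
time_s: 9.43
tcp_pos: [0.5805, 0.146, 0.1402]
tcp_rot: [-2.158, -2.28, 0.005]
wrist_force: [-3.7, -1.3, 1.7]
grip_width: 0.0309
finger_force: 2.5
t9.43 p [0.5805 0.146  0.1402] yang 3.13 F [-1.09 -3.75 -1.72] tool w 0.0309 tilt [-3.8e-03 -7.0e-04 -1.0e+00]
shift tool mm [ 0.6  0.8 -1.8]
time_s: 9.8
tcp_pos: [0.5842, 0.1464, 0.1407]
tcp_rot: [2.182, 2.259, 0.001]
wrist_force: [-0.3, 0.3, 0.4]
grip_width: 0.0306
finger_force: 0.0
t9.80 p [0.5842 0.1464 0.1407] yang 2.0 F [ 0.28 -0.34 -0.35] tool w 0.0306 tilt [ 1.e-03  3.e-04 -1.e+00]
shift tool mm [ 0.4 -0.9 -1.3]
```

```bash
cat >> h.py <<'E'
def knob(c,lo=.07,hi=.112):
    from plant import snapshot
    s=snapshot("side");K,R,t=cam(s);vv,uu=np.mgrid[:480,:640]
    p=cv2.undistortPoints(np.stack([uu,vv],-1).reshape(-1,1,2).astype(float),K,s["distortion"])[:,0]
    Z=s["range_z"].ravel();P=(np.c_[p*Z[:,None],Z]-t)@R
    g=s["image"].reshape(-1,3).max(1)<45
    m=g&(np.hypot(P[:,0]-c[0],P[:,1]-c[1])<.012)&(P[:,2]>lo)&(P[:,2]<hi)
    top=m&(P[:,1]<c[1]+.006)
    print("knob n",m.sum(),"top z",np.median(P[top][:,2]).round(4),"p90",np.percentile(P[m][:,2],90).round(4))
E
python3 -c "
from h import *;knob(ang(.94));st()"
```

```text
knob n 76 top z 0.0972 p90 0.099
t9.85 p [0.5846 0.1464 0.1409] yang 2.0 F [ 0.92  0.04 -0.35] tool w 0.0307 tilt [ 2.1e-03  3.0e-04 -1.0e+00]
```

```bash
python3 -m inch '[{"x":0,"y":0,"z":0,"rx":0,"ry":0,"rz":0,"fingers":0.33}]'; python3 - <<'E'
from h import *
knob(ang(.94));st()
from plant import snapshot
c=snapshot("side")["image"][240:315,245:325]
cv2.imwrite("pics/f.png",cv2.resize(c,(640,600),interpolation=cv2.INTER_CUBIC))
s=snapshot("side")
for d in(0,.007,.013):
    q=proj(s,[(*ang(.94),.064+d),(*ang(.94),.09+d)]);print(d,((q-[245,240]+.5)*8).round(0).tolist())
E
```

```text
time_s: 9.98
tcp_pos: [0.5844, 0.1464, 0.141]
tcp_rot: [2.181, 2.259, 0.002]
wrist_force: [0.9, 0.3, -0.2]
grip_width: 0.0308
finger_force: 0.6
knob n 73 top z 0.0911 p90 0.0926
t10.03 p [0.5844 0.1463 0.141 ] yang 2.01 F [0.07 1.24 0.41] tool w 0.0311 tilt [ 1.7e-03  3.0e-04 -1.0e+00]
0 [[285.0, 433.0], [279.0, 374.0]]
0.007 [[283.0, 418.0], [278.0, 358.0]]
0.013 [[282.0, 404.0], [277.0, 344.0]]
```

View pics/f.png

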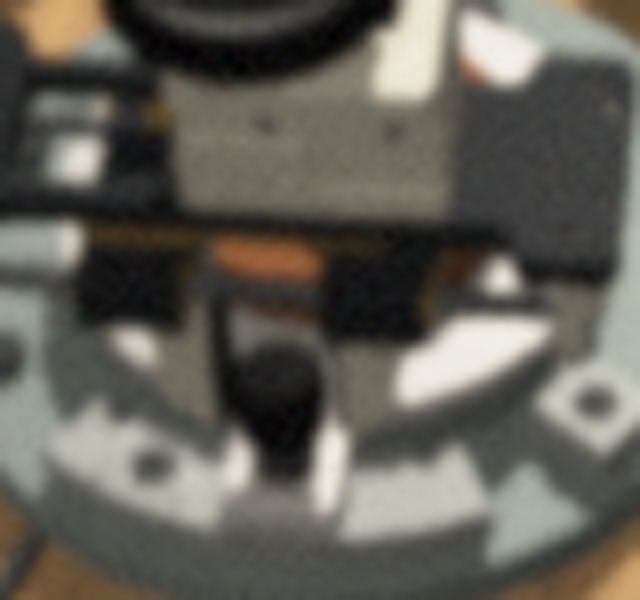

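The crop shows the knob between the fingers, now low with its middle near (275,385), and the measured top went from 104 to 91 mm. The pin has dropped into the hole. I open and retreat straight up.

```bash
python3 -m inch '[{"x":0,"y":0,"z":0,"rx":0,"ry":0,"rz":0,"fingers":0},{"x":0,"y":0,"z":0,"rx":0,"ry":0,"rz":0,"fingers":-0.2},{"x":0,"y":0,"z":0,"rx":0,"ry":0,"rz":0,"fingers":-0.2},{"x":0,"y":0,"z":0,"rx":0,"ry":0,"rz":0,"fingers":-0.2},{"x":0,"y":0,"z":-15,"rx":0,"ry":0,"rz":0,"fingers":-0.2},{"x":0,"y":0,"z":-30,"rx":0,"ry":0,"rz":0,"fingers":-0.2},{"x":0,"y":0,"z":-40,"rx":0,"ry":0,"rz":0,"fingers":-0.2},{"x":0,"y":0,"z":-40,"rx":0,"ry":0,"rz":0,"fingers":-0.2},{"x":60,"y":0,"z":-20,"rx":0,"ry":0,"rz":0,"fingers":-0.2},{"x":60,"y":0,"z":0,"rx":0,"ry":0,"rz":0,"fingers":-0.2},{"x":60,"y":0,"z":0,"rx":0,"ry":0,"rz":0,"fingers":-0.2},{"x":0,"y":0,"z":0,"rx":0,"ry":0,"rz":0,"fingers":-0.2}]'
python3 - <<'E'
from h import *
st()
from plant import snapshot
a=[];S=[snapshot("top"),snapshot("side")]
for s,(u,v) in zip(S,((285,228),(290,272))):
    a.append(cv2.resize(s["image"][v-50:v+50,u-50:u+50],(400,400),interpolation=cv2.INTER_CUBIC))
cv2.imwrite("pics/g.png",np.hstack(a))
s=S[0];K,R,t=cam(s);vv,uu=np.mgrid[:480,:640]
for s in S:
    K,R,t=cam(s);p=cv2.undistortPoints(np.stack([uu,vv],-1).reshape(-1,1,2).astype(float),K,s["distortion"])[:,0]
    Z=s["range_z"].ravel();P=(np.c_[p*Z[:,None],Z]-t)@R
    c=ang(.94);m=(s["image"].reshape(-1,3).max(1)<45)&(np.hypot(P[:,0]-c[0],P[:,1]-c[1])<.022)&(P[:,2]>.07)&(P[:,2]<.12)
    print(m.sum(),P[m].mean(0).round(4),np.percentile(P[m][:,2],[50,90]).round(4))
E
```

```text
time_s: 11.62
tcp_pos: [0.5762, 0.3298, 0.2862]
tcp_rot: [-2.176, -2.266, -0.003]
wrist_force: [-0.9, -1.6, 0.5]
grip_width: 0.0551
finger_force: 0.0
t11.62 p [0.5762 0.3298 0.2862] yang 2.32 F [-1.51 -0.95 -0.55] tool w 0.0551 tilt [ 7.0e-04  1.5e-03 -1.0e+00]
56 [0.5833 0.1459 0.09  ] [0.0898 0.0933]<stdin>:13: RuntimeWarning: Mean of empty slice.
  ret = um.true_divide(
Traceback (most recent call last):
IndexError: index -1 is out of bounds for axis 0 with size 0
```

View pics/g.png

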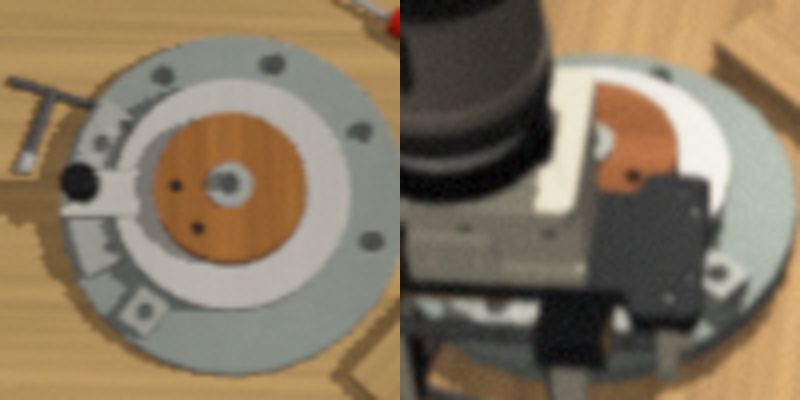

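The top view shows the knob free at (80,183), with its top at 89.8 mm against 89.7 mm when home at the start. The angle is about 0.93 rad, the gripper is clear, and the offcut, chuck key and screwdriver handle look undisturbed. I hand the job in.

```bash
python3 -c "
from plant import order
print(order.job_done())"
```

```text
the job is handed in; nothing more can be done
None
```

I handed the job in after about 12 s of robot time. The pin is down in the sector's first hole at about 0.93 rad, its knob top measuring 89.8 mm (89.7 mm at home), and the knob is released with the gripper clear. The hand-in gave no verdict.

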